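# Hold the sprung lid of the offcut box just short of its balance point

## Task

I am about to screw a prop to the offcut box, so please hold its sprung steel lid for me: first take the mallet off the lid and stand it upright near the middle of the round cork mat. Then lift the lid by its bar until its side pointers are above the upper studs, past its balance point, without letting it swing right open, and bring it back down until they are between the two studs, just below the balance point. Finish while still holding it there, quite still, and leave the other things on the bench alone.

Things in the scene. Friction and masses are not known exactly. Their poses are not given: they have to be found in the camera images.
- box: Plywood box fixed on the bench, 200 mm deep (x), 220 wide (y), 100 high; origin under its centre, +x points from bar side to hinge side. On each side (122 mm from the middle) a steel rod quadrant, radius 85 mm about the hinge, bears two 7 mm studs: lower at 0.77, upper at 1.03 rad of lid opening; the upper marks the balance point. The quadrants rise 85 mm above the shut lid.
- bar (a point): Middle of the lid's pull bar: a round steel bar 14 mm thick and 140 mm long, parallel to the box's y axis, 45 mm clear ahead of the lid's front edge and held by two stems 65 mm either side of the middle; 245 mm from the hinge axis, in the plane of the lid, 103 mm above the bench when shut. Nothing is above it; beneath it only things under 30 mm high.
- hinge (a point): Middle of the hinge axis, which runs along the box's y axis at the rear top edge: 100 mm behind the box's centre (box +x), 103 mm above the bench.
- lid (a joint): Opening in rad of the 6 mm steel lid: 0 shut, level, top face 106 mm above the bench; stop at 1.6. Bar = hinge + 245 mm x (-cos, 0, sin) in box axes. Stays nowhere by itself: below its balance at 1.03 it sinks shut, above it the spring swings it open. Lifting at the bar takes 3.5 N when shut, 1 N at 0.9; damped, no friction. A pointer on each side, in the lid's plane, passes the studs.
- mallet: Small wooden carver's mallet standing on its head on the lid, handle upwards. Origin at the centre of the underside of the head, z up along the handle. Round head 66 mm across and 85 mm high, above it a straight round handle 24 mm thick up to 173 mm, with a 28 mm knob end up to 195 mm; 0.3 to 0.65 kg.
- mat: Round cork mat, 150 mm across, 6 mm thick, fixed on the bench; origin at the centre of its underside.
- big_mallet: Bigger black-headed mallet standing on the bench on its head, 86 mm across, 230 mm high; origin under its centre. Leave alone.
- mug: White mug, 80 mm across, 92 mm high; origin under its centre. Leave alone.
- chisel: Chisel lying on the bench, about 250 mm long along its x, 26 mm high; origin between handle and blade. Leave alone.
- carving: Half-carved wooden block, 100 x 100 mm, 103 mm high; origin under its centre. Leave alone.
- offcut: Plywood offcut 90 x 45 x 30 mm lying on the bench; origin under its centre. Leave alone.
- square: Try square lying on the bench: wooden stock 100 mm along its x, 18 mm high, steel blade 150 mm along its y; origin under the stock's centre. Leave alone.
Things that resemble listed ones, but are neither listed nor needed, are in the scene too. There is more than one size of the mallet; the job needs the middle-sized.

How it is judged:
On the way, in this order (a step that is already met when the one before it is completed fails the run):
1. the mallet stands upright on the cork mat, let go, with the lid still shut (horizontal distance between mallet and mat below 0.045 m and z of mallet in the frame of mat between 0.002 and 0.012 m and angle between mallet's own z axis and vertical below 0.1 rad and contact force between each of the arm, the fingers and mallet below 0.1 N and linear speed of mallet below 0.03 m/s and value of joint lid below 0.1 rad), for 0.2 s.
2. the lid is raised past its balance point (pointers above the upper studs) (value of joint lid above 1.06 rad).
At the end, for the whole second after the job is handed in: Robot alone holds the lid still (under 0.05 rad/s, pressing over 0.1 N) at 0.79 to 1.01 rad, between the studs, below balance at 1.03; no loose thing touches the box; the mallet stands upright (0.1 rad) on the mat, within 45 mm of its centre, released (value of joint lid between 0.79 and 1.01 rad and velocity of joint lid between -0.05 and 0.05 rad/s and contact force between any of the fingers, the arm and box above 0.1 N and horizontal distance between mallet and mat below 0.045 m and z of mallet in the frame of mat between 0.002 and 0.012 m and angle between mallet's own z axis and vertical below 0.1 rad and contact force between each of the arm, the fingers and mallet below 0.1 N and linear speed of mallet below 0.03 m/s and contact force between box and mallet below 0.05 N and contact force between box and big_mallet below 0.05 N and contact force between box and mug below 0.05 N and contact force between box and chisel below 0.05 N and contact force between box and carving below 0.05 N and contact force between box and offcut below 0.05 N and contact force between box and square below 0.05 N); the arm keeps its last pose, push and grip.
It fails at once if the lid is let swing right open (past 1.45 rad) (value of joint lid above 1.45 rad).
It fails at once if the mallet is knocked over (angle between mallet's own z axis and vertical above 1 rad).
It fails at once if another thing on the bench is shifted by more than 40 mm (distance of any of big_mallet, mug, chisel, carving, offcut, square from where it was at the start of the episode above 0.04 m).
It also fails if it takes over 64 s, if anything falls off the work surface, if the arm or the gripper's body presses on something with over 40 N, if the wrist force passes 120 N, or if a joint passes its speed limit or range.

## Robot

A 6-joint arm with a two-finger parallel gripper is mounted at the origin on the work surface. World frame = base frame: x ahead of the robot, y to its left, z up, the work surface at z = 0. Lengths are in m, angles in rad, forces in N, time in s.
With the tool pointing down it reaches from about 0.325 to 0.775 m from the base axis. Payload 9.3 kg.
Tool frame: the origin (TCP) lies on the front face of the gripper's body, between the roots of the fingers; the fingertips stand 73 mm ahead of it and the grasp point (between the pads) lies 54 mm ahead of it; z points along the fingers, y is the direction in which the jaws open and shut (so a half turn about z gives the same grasp; the last joint's range is limited). The gripper opens to 85 mm and grips with 20 to 120 N. Pads are 22 mm wide; open, the fingers measure 114 mm over their backs; the gripper's body (76 mm by 85 mm) begins 54 mm behind the grasp point. The pads swing forward as they close: fully open they stand 13 mm farther back than shut.
Start: joints at [-1.296, 0.259, 0.021, 1.334, 0, 1.418], TCP at [0.228, -0.5, 0.304] pointing down, gripper open.
Joint ranges: [-3.04, 3.04], [-0.91, 1.82], [-1.04, 1.36], [-1.92, 1.95], [-1.52, 1.45], [-3.14, 3.14]. Speed limits (rad/s): [2.22, 2.22, 2.79, 3.14, 3.14, 3.14].

## Interface

Orientations are given as [roll, pitch, yaw] about the fixed x, y, z axes, in that order (R = Rz(yaw) Ry(pitch) Rx(roll)).
In Python, from cell import arm gives the robot as it stands. The module is installed in compiled form; this text tells all that it offers.
- The arm moves only by the tool step_arm, never from a script. Its argument "deltas" is text: rows parted by semicolons, each of 5 numbers parted by spaces: the opening in per cent of the stroke, from 0 (shut) to 100 (fully open), then the shift along the world's x, y, z in m, then the turn about the world's z in degrees. A call has 1 to 5 rows; each row shifts and turns the commanded pose from where the row before left it; what a row does not reach is not made up. A row lasts 1/8 s, in which the tool goes at most 62.5 mm and 10.7 degrees, less where a joint would pass 70% of its speed; a pose out of reach is approached as far as the arm can. A call with a gripper value outside its range is refused whole. The fingers move at their own pace and stop on an object; the grip force is fixed at half the most. Time passes only in rows, so rows that do not move let the fingers close. It gives the time, the measured TCP pose, the force and the opening at its end, in the units of the state.
- arm.state(): the state, without advancing time (a new reading comes with each control period).
- arm.get_image(name): name is "side" or "top" or "wrist"; returns the picture (420x560x3 uint8, red, green, blue); there is no depth.
- arm.calibration(name): a dict with "vfov" (degrees; the focal length in pixels is half the picture's height over the tangent of half this angle, whatever the lens; pixels are square), "cx", "cy" (the principal point, pixels), "R" (3x3) and "t" (3): a world point X has camera coordinates R X + t. Camera axes: x right, y down, z forward; pixel columns grow to the right and rows downward; lengths in m; the calibration is good to about 2 mm. A picture is of the moment at which its call begins: read the wrist's pose just before it. calibration takes no time and is no camera call; for the wrist camera it gives the pose at the moment of the call.
- arm.hand_in(): hands the job in, once; it reports no verdict.
The state is a dict: "time_s": time; "q": joint angles; "dq": joint speeds; "joint_torque": joint torques, N m; "eef_pos": TCP position; "tool_rot": TCP orientation; "wrist_force": force on the tool from outside, world axes, zero at the start; "wrist_torque": the same for the moment, N m; "finger_gap": finger opening in m.
Only numpy, scipy, OpenCV 4.12 (cv2) and the standard library are available. Lean on these libraries where they do the work, as an engineer would, in place of code of your own. Each camera call takes 0.05 s, during which the arm holds its last target.

## Working session

There is one attempt and no reset: what is moved stays moved. The work goes in short steps, Python scripts to look and compute and a tool call to move; the robot and the scene stay as the last step left them, time stands still between calls to the robot, and variables do not carry over. Pictures are saved under pics/ and viewed, and the job is handed in when it is done.

Besides the shell and the picture viewer there is one more tool, called after "Emit:" as name(argument=value, ...) on one line, values as JSON. step_arm: Moves the arm, as the interface text tells. Its arguments: {"type":"object","properties":{"deltas":{"type":"string"}},"required":["deltas"]}

```bash
mkdir -p pics
python3 - <<'E'
from cell import arm
import cv2, numpy as np
s=arm.state()
for k,v in s.items(): print(k,np.round(v,3))
for n in ["top","side"]:
    im=arm.get_image(n); cv2.imwrite(f"pics/{n}0.png",im[:,:,::-1])
    c=arm.calibration(n); print(n,{k:np.round(v,4).tolist() for k,v in c.items()})
E
```

```text
time_s 0.0
q [-1.296  0.259  0.021  1.334 -0.     1.418]
dq [-0.     0.     0.001 -0.002  0.001 -0.001]
joint_torque [ 6.0000e-03 -5.5565e+01  3.4453e+01  1.4000e-02  0.0000e+00 -0.0000e+00]
eef_pos [ 0.228 -0.5    0.303]
tool_rot [-3.14  -0.     0.428]
wrist_force [ 0.589  0.106 -0.255]
wrist_torque [-0.005 -0.021 -0.006]
finger_gap 0.085
top {'vfov': 44.6832, 'cx': 276.205, 'cy': 210.3812, 'R': [[0.0064, -1.0, -0.0016], [-0.9953, -0.0063, -0.0967], [0.0967, 0.0022, -0.9953]], 't': [-0.0219, 0.5823, 1.7967]}
side {'vfov': 44.7582, 'cx': 287.6924, 'cy': 208.8835, 'R': [[-0.8953, -0.4453, -0.0141], [-0.2679, 0.5634, -0.7815], [0.3559, -0.6959, -0.6237]], 't': [0.4897, 0.1998, 1.2407]}
```

View pics/top0.png

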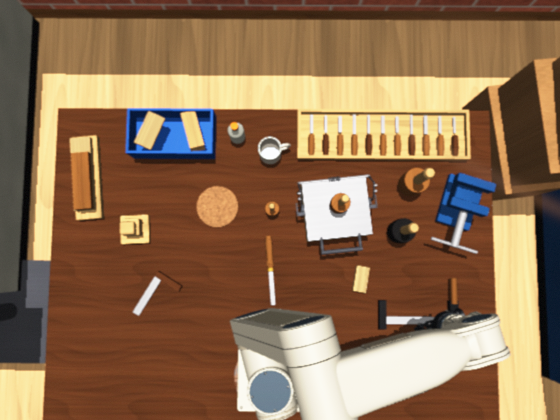

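View pics/side0.png

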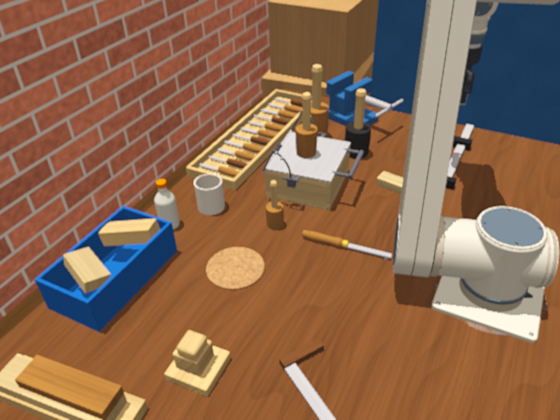

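The top view shows the mat at about (217,206), the lid with the mallet around (338,207), its bar near (341,248), a small mallet at (272,208), the chisel at (270,270) and the offcut at (361,279). I'll enlarge it to measure.

```bash
cat > h.py <<'E'
import numpy as np, cv2
def ray(c,u,v):
    f=210/np.tan(np.radians(c['vfov'])/2)
    R=np.array(c['R']);t=np.array(c['t'])
    return -R.T@t, R.T@np.array([(u-c['cx'])/f,(v-c['cy'])/f,1.])
def atz(c,u,v,z):
    o,d=ray(c,u,v); return o+d*(z-o[2])/d[2]
def proj(c,X):
    f=210/np.tan(np.radians(c['vfov'])/2)
    p=np.array(c['R'])@np.array(X)+np.array(c['t'])
    return np.array([c['cx']+f*p[0]/p[2],c['cy']+f*p[1]/p[2]])
E
python3 - <<'E'
import cv2
im=cv2.imread("pics/top0.png")
c=im[160:300,190:390]; cv2.imwrite("pics/t1.png",cv2.resize(c,None,fx=4,fy=4,interpolation=cv2.INTER_CUBIC))
im=cv2.imread("pics/side0.png")
c=im[50:250,230:430]; cv2.imwrite("pics/s1.png",cv2.resize(c,None,fx=3,fy=3,interpolation=cv2.INTER_CUBIC))
E
```

```text
(no output)
```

View pics/t1.png

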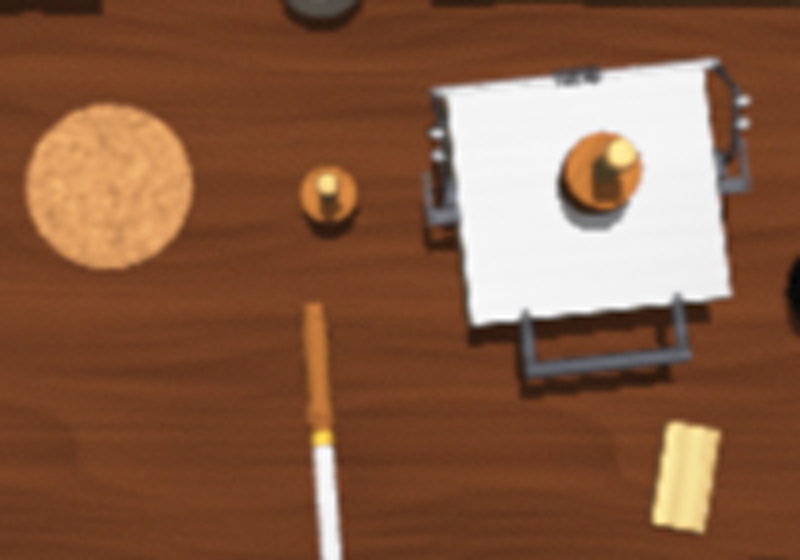

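View pics/s1.png

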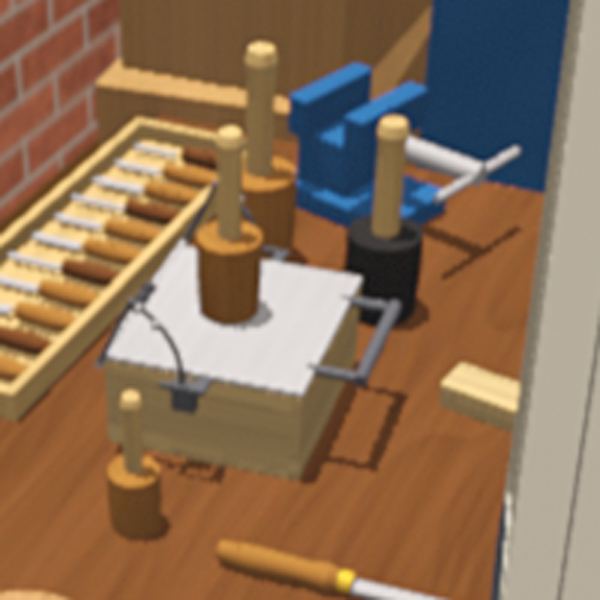

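Run:
```python
from cell import arm
from h import *
c=arm.calibration("top"); s=arm.calibration("side")
T=lambda X,Y,z: atz(c,190+X/4-.4,160+Y/4-.4,z)
S=lambda X,Y,z: atz(s,230+X/3-.4,50+Y/3-.4,z)
P=lambda n,p:print(n,np.round(p,4))
P("knob",T(623,153,.299));P("knobS",S(230,132,.301));P("head",T(602,172,.191));P("headbaseS",S(229,312,.106))
P("headtopS",S(230,237,.191))
P("mat",T(109,186,.006))
m=atz(s,235.5,267,.006);P("matS",m)
L=[T(*p,.106) for p in[(440,90),(715,62),(732,296),(470,325)]]
for l in L:P("lid",l)
print([np.linalg.norm(L[i]-L[(i+1)%4]) for i in range(4)]); P("lidc",np.mean(L,0))
b=T(527,371,.103);b2=T(690,354,.103);P("bar",(b+b2)/2);print(np.linalg.norm(b-b2),np.arctan2(*(b-b2)[:2]), b,b2)
P("barS",S(392,305,.103));P("barS",S(357,377,.103))
P("small",T(328,185,.14));P("smallbase",T(328,195,.06))
P("chisel",T(313,303,.013)); P("offcut",T(686,476,.03))
```

```text
knob [ 0.5958 -0.2291  0.299 ]
knobS [ 0.5958 -0.2237  0.301 ]
head [ 0.5934 -0.2264  0.191 ]
headbaseS [ 0.5939 -0.2214  0.106 ]
headtopS [ 0.5943 -0.2228  0.191 ]
mat [0.5988 0.1968 0.006 ]
matS [0.5961 0.2019 0.006 ]
lid [ 0.673  -0.0981  0.106 ]
lid [ 0.6988 -0.3346  0.106 ]
lid [ 0.4976 -0.3468  0.106 ]
lid [ 0.4715 -0.124   0.106 ]
[np.float64(0.2378740097114485), np.float64(0.2016328047750041), np.float64(0.22433994862143558), np.float64(0.2031857988925521)]
lidc [ 0.5852 -0.2259  0.106 ]
bar [ 0.4406 -0.2418  0.103 ]
0.13936309630175636 -0.10991558953319439 [ 0.43291577 -0.17258128  0.103     ] [ 0.44820312 -0.31110337  0.103     ]
barS [ 0.4519 -0.3079  0.103 ]
barS [ 0.4379 -0.1735  0.103 ]
small [ 0.5868 -0.0028  0.14  ]
smallbase [ 0.5864 -0.002   0.06  ]
chisel [0.4938 0.0113 0.013 ]
offcut [ 0.3428 -0.3186  0.03  ]
```

Checks: lid depth 0.20 m, the bar 0.145 m ahead of the lid centre, and box yaw ≈ 0.11 rad, all consistent. The mallet is at about (0.594,-0.226) and the mat at about (0.598,0.199). Next I go above the mallet and turn the jaws along the box's x axis.

Emit:
step_arm(deltas="100 0 0 0.055 6; 100 0 0 0.055 6; 100 0.035 0.0275 0 7; 100 0.035 0.0275 0 7; 100 0.035 0.0275 0 7")

```text
time_s: 0.72
eef_pos: [0.334, -0.4171, 0.4136]
tool_rot: [-3.141, -0.0, 1.007]
wrist_force: [-0.3, -0.5, 0.1]
finger_gap: 0.0852
```

Emit:
step_arm(deltas="100 0.035 0.0275 0 7; 100 0.035 0.0275 0 7; 100 0.035 0.0275 0 7; 100 0.035 0.0275 0 7; 100 0.035 0.0275 0 7")

```text
time_s: 1.35
eef_pos: [0.5092, -0.2793, 0.4136]
tool_rot: [-3.141, -0.0, 1.619]
wrist_force: [-0.2, -0.2, 0.9]
finger_gap: 0.0853
```

Emit:
step_arm(deltas="100 0.035 0.0275 0 4; 100 0.035 0.0275 0 0; 100 0 0 0 0")

```text
time_s: 1.72
eef_pos: [0.5801, -0.2235, 0.4125]
tool_rot: [-3.14, -0.001, 1.688]
wrist_force: [-0.3, 0.4, -0.0]
finger_gap: 0.0857
```

Run:
```python
from cell import arm
from h import *
s=arm.state()
for k in ["time_s","q","eef_pos","tool_rot","wrist_force"]: print(k,np.round(s[k],4))
c=arm.calibration("wrist")
im=arm.get_image("wrist"); cv2.imwrite("pics/w1.png",im[:,:,::-1])
print({k:np.round(v,4).tolist() for k,v in c.items()})
for z in (.106,.191,.301): print(proj(c,[.594,-.2255,z]))
```

```text
time_s 1.725
q [-5.0290e-01  3.9160e-01  4.9030e-01  1.6713e+00  4.0000e-04  9.5100e-01]
eef_pos [ 0.5801 -0.2235  0.4125]
tool_rot [-3.1403e+00 -1.4000e-03  1.6878e+00]
wrist_force [-0.2785  0.4172 -0.0085]
{'vfov': 60.9131, 'cx': 273.3847, 'cy': 208.174, 'R': [[0.9931, 0.1172, -0.0016], [0.1125, -0.9489, 0.2947], [0.033, -0.2929, -0.9556]], 't': [-0.5491, -0.3473, 0.3984]}
[286.65204488 175.26575145]
[290.0608834  196.07052027]
[298.6564449  248.53081399]
```

View pics/w1.png

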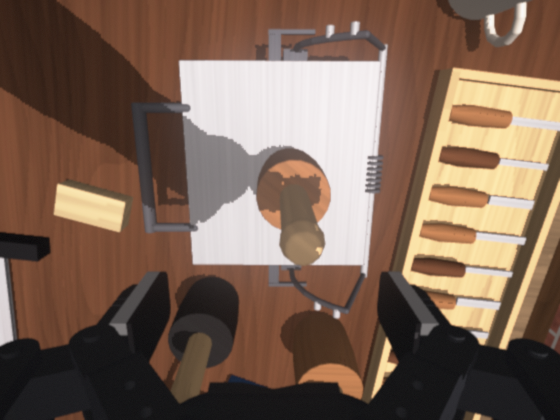

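The wrist view shows the knob's top at about (304,246), the head top's centre at about (294,192), and the bar's stems at (135,105) to (149,229). I'll refine the positions from these.

Run:
```python
from cell import arm
from h import *
c=arm.calibration("wrist")
print(atz(c,304,246,.300),atz(c,294,194,.191))
a=atz(c,138,105,.103);b=atz(c,151,229,.103);print(a,b,(a+b)/2,np.linalg.norm(a-b),np.arctan2(-(a-b)[0],(a-b)[1]))
```

```text
[ 0.59584661 -0.2253071   0.3       ] [ 0.59604089 -0.22455469  0.191     ]
[ 0.4330251  -0.17259671  0.103     ] [ 0.44832836 -0.30676937  0.103     ] [ 0.44067673 -0.23968304  0.103     ] 0.13504255547636154 0.1135656993610757
```

Emit:
step_arm(deltas="100 0.0155 -0.0015 0 0; 100 0 0 -0.034 0; 100 0 0 -0.034 0; 100 0 0 -0.034 0; 100 0 0 0 0")

```text
time_s: 2.4
eef_pos: [0.5922, -0.2274, 0.3098]
tool_rot: [-3.138, -0.003, 1.683]
wrist_force: [0.1, 1.1, 0.3]
finger_gap: 0.0852
```

Emit:
step_arm(deltas="50 0 0 0 0; 20 0 0 0 0; 0 0 0 0 0; 0 0 0 0 0; 0 0 0 0 0")

```text
time_s: 3.02
eef_pos: [0.594, -0.227, 0.3126]
tool_rot: [3.14, 0.001, 1.685]
wrist_force: [1.7, -0.1, 4.8]
finger_gap: 0.0226
```

Run:
```python
from cell import arm
from h import *
s=arm.state()
for k in ["time_s","eef_pos","tool_rot","wrist_force","finger_gap"]: print(k,np.round(s[k],4))
im=arm.get_image("wrist"); cv2.imwrite("pics/w2.png",im[:,:,::-1])
```

```text
time_s 3.025
eef_pos [ 0.594  -0.227   0.3126]
tool_rot [3.1402e+00 8.0000e-04 1.6846e+00]
wrist_force [ 1.7118 -0.0907  4.7944]
finger_gap 0.0226
```

View pics/w2.png

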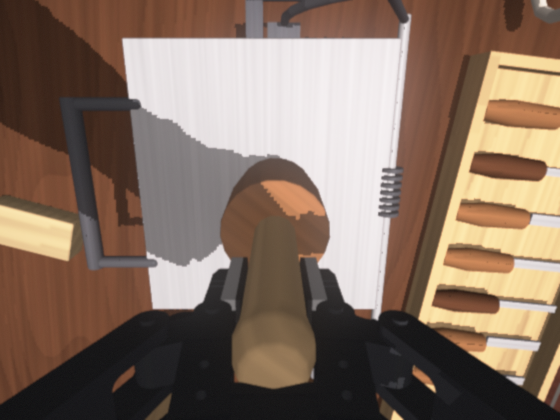

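The handle sits centred between the pads, with a gap of 22.6 mm against 24 nominal. Lifting.

Emit:
step_arm(deltas="0 0 0 0.01 0; 0 0 0 0.02 0; 0 0 0 0.03 0; 0 0 0 0.035 0; 0 0 0 0.035 0")

```text
time_s: 3.7
eef_pos: [0.5933, -0.2268, 0.4427]
tool_rot: [-3.14, -0.001, 1.684]
wrist_force: [0.2, -0.2, -3.0]
finger_gap: 0.0226
```

Run:
```python
from cell import arm
from h import *
s=arm.state()
for k in ["time_s","q","eef_pos","tool_rot","wrist_force","finger_gap"]: print(k,np.round(s[k],4))
im=arm.get_image("side"); cv2.imwrite("pics/s2.png",im[:,:,::-1])
```

```text
time_s 3.7
q [-4.9700e-01  4.3410e-01  6.3600e-01  1.7742e+00 -1.0000e-04  9.6010e-01]
eef_pos [ 0.5933 -0.2268  0.4427]
tool_rot [-3.1402e+00 -8.0000e-04  1.6845e+00]
wrist_force [ 0.1753 -0.1554 -2.9888]
finger_gap 0.0226
```

View pics/s2.png

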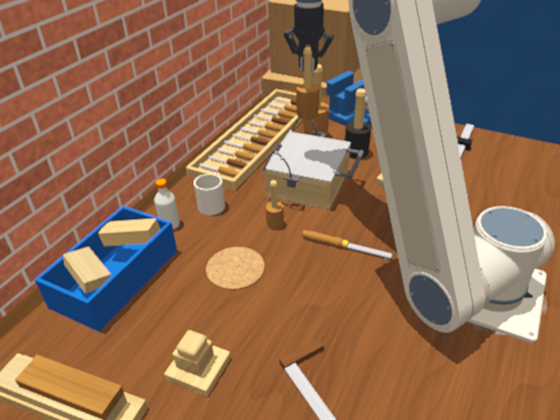

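Emit:
step_arm(deltas="0 0 0.015 0 0; 0 0 0.03 0 0; 0 0 0.04 0 0; 0 0 0.04 0 0; 0 0 0.04 0 0")

```text
time_s: 4.38
eef_pos: [0.5931, -0.0597, 0.4399]
tool_rot: [-3.139, -0.001, 1.685]
wrist_force: [0.2, 0.1, -4.1]
finger_gap: 0.0228
```

Emit:
step_arm(deltas="0 0.002 0.04 0 0; 0 0.002 0.04 0 0; 0 0 0.04 0 0; 0 0 0.04 0 0; 0 0 0.04 0 0")

```text
time_s: 5.0
eef_pos: [0.5968, 0.1402, 0.4399]
tool_rot: [-3.138, -0.0, 1.685]
wrist_force: [-0.3, -0.8, -3.1]
finger_gap: 0.0224
```

Emit:
step_arm(deltas="0 0 0.033 0 0; 0 0 0.02 0 0; 0 0 0.007 0 0; 0 0 0 0 0")

```text
time_s: 5.5
eef_pos: [0.5976, 0.1979, 0.4414]
tool_rot: [-3.141, 0.0, 1.685]
wrist_force: [-0.1, -0.3, -3.7]
finger_gap: 0.0224
```

Run:
```python
from cell import arm
from h import *
s=arm.state()
for k in ["time_s","q","eef_pos","tool_rot","wrist_force","finger_gap"]: print(k,np.round(s[k],4))
c=arm.calibration("wrist"); print(proj(c,[.598,.199,.006]))
im=arm.get_image("wrist"); cv2.imwrite("pics/w3.png",im[:,:,::-1])
im=arm.get_image("side"); cv2.imwrite("pics/s3.png",im[:,:,::-1])
```

```text
time_s 5.5
q [ 1.8670e-01  4.2060e-01  6.1060e-01  1.7616e+00 -3.0000e-04  1.6437e+00]
eef_pos [0.5976 0.1979 0.4414]
tool_rot [-3.1409e+00  3.0000e-04  1.6846e+00]
wrist_force [-0.0879 -0.253  -3.7192]
finger_gap 0.0224
[274.13334679 152.64609744]
```

View pics/w3.png

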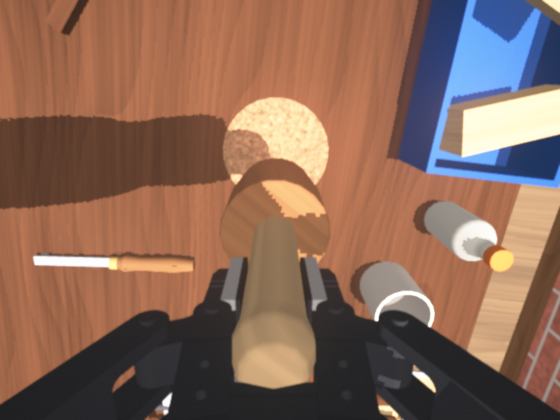

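View pics/s3.png

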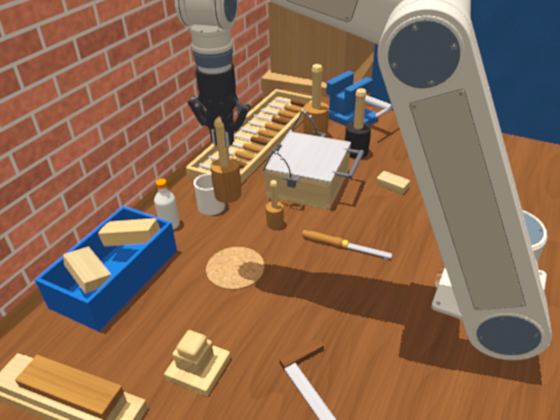

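Run:
```python
from cell import arm
from h import *
s=arm.calibration("side")
for z in (.235,.32,.43): print(proj(s,[.599,.2,z]))
c=arm.calibration("wrist");print(atz(c,276.5,148.5,.006))
```

```text
[227.04867231 195.04828553]
[223.61867287 164.00779487]
[218.66398081 119.16928246]
[0.60104511 0.2043943  0.006     ]
```

Emit:
step_arm(deltas="0 0 0 -0.03 0; 0 0 0 -0.045 0; 0 0 0 -0.045 0; 0 0 0 -0.045 0; 0 0 0 -0.035 0")

```text
time_s: 6.22
eef_pos: [0.5974, 0.1967, 0.2402]
tool_rot: [-3.141, 0.0, 1.683]
wrist_force: [0.3, 0.7, -3.4]
finger_gap: 0.0227
```

Emit:
step_arm(deltas="0 0 0 -0.015 0; 0 0 0 -0.005 0; 0 0 0 -0.003 0; 0 0 0 0 0")

```text
time_s: 6.72
eef_pos: [0.598, 0.1981, 0.2198]
tool_rot: [3.14, -0.0, 1.684]
wrist_force: [-0.2, -0.3, -3.1]
finger_gap: 0.0228
```

Emit:
step_arm(deltas="0 0 0 -0.003 0; 0 0 0 -0.002 0; 0 0 0 -0.001 0; 0 0 0 0 0")

```text
time_s: 7.22
eef_pos: [0.5977, 0.1981, 0.2129]
tool_rot: [3.142, 0.0, 1.685]
wrist_force: [0.2, -0.1, -2.7]
finger_gap: 0.0226
```

Emit:
step_arm(deltas="0 0 0 -0.002 0; 0 0 0 0 0")

```text
time_s: 7.48
eef_pos: [0.598, 0.1982, 0.2127]
tool_rot: [3.139, -0.0, 1.684]
wrist_force: [-1.8, -0.7, 9.4]
finger_gap: 0.0223
```

Contact came at the expected height (TCP 0.2127, +9.4 N). I'll release gently, then rise.

Emit:
step_arm(deltas="0 0 0 0.001 0; 30 0 0 0 0; 60 0 0 0 0; 100 0 0 0 0; 100 0 0 0 0")

```text
time_s: 8.1
eef_pos: [0.5977, 0.1981, 0.2117]
tool_rot: [-3.141, 0.0, 1.684]
wrist_force: [-0.7, -0.4, -0.3]
finger_gap: 0.0783
```

Emit:
step_arm(deltas="100 0 0 0 0; 100 0 0 0.01 0; 100 0 0 0.03 0; 100 0 0 0.05 0; 100 0 0 0.05 0")

```text
time_s: 8.72
eef_pos: [0.5974, 0.198, 0.3541]
tool_rot: [3.141, -0.0, 1.684]
wrist_force: [0.1, 0.7, -0.2]
finger_gap: 0.0855
```

Run:
```python
from cell import arm
from h import *
s=arm.state()
for k in ["time_s","q","eef_pos","tool_rot","wrist_force","finger_gap"]: print(k,np.round(s[k],4))
im=arm.get_image("wrist"); cv2.imwrite("pics/w4.png",im[:,:,::-1])
im=arm.get_image("side"); cv2.imwrite("pics/s4.png",im[:,:,::-1])
c=arm.calibration("side")
for z in (.006,.091,.2): print(proj(c,[.599,.2,z]))
```

```text
time_s 8.725
q [0.1868 0.3939 0.3466 1.5231 0.     1.644 ]
eef_pos [0.5974 0.198  0.3541]
tool_rot [ 3.1412 -0.      1.6844]
wrist_force [ 0.0882  0.6869 -0.2265]
finger_gap 0.0855
[234.90901207 266.18205879]
[232.19972656 241.66381819]
[228.37219256 207.02575626]
```

View pics/w4.png

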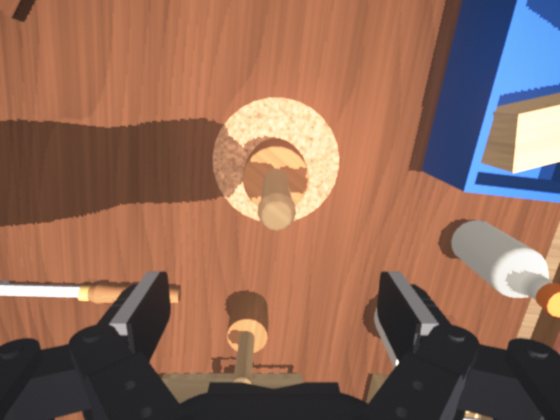

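View pics/s4.png

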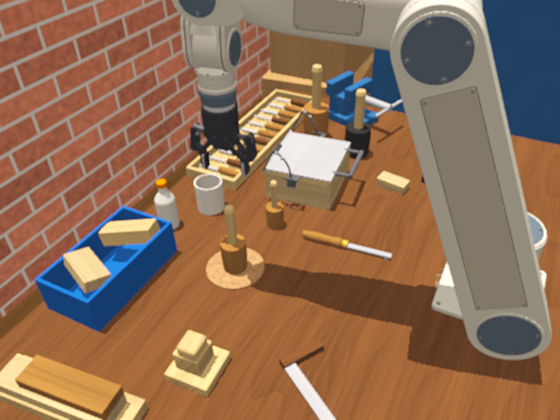

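The mallet stands upright and central on the mat: in the side view its base is at about (235,268) and its knob at (229,208), both matching projection. Now to the bar with a part-open gripper, so the fingers clear the lid edge.

Emit:
step_arm(deltas="45 -0.014 -0.04 0 0; 45 -0.014 -0.04 0 0; 45 -0.014 -0.04 0 0; 45 -0.014 -0.04 0 0; 45 -0.014 -0.04 0 0")

```text
time_s: 9.45
eef_pos: [0.5269, -0.0031, 0.3522]
tool_rot: [3.141, 0.0, 1.685]
wrist_force: [0.7, 0.2, 0.9]
finger_gap: 0.038
```

Emit:
step_arm(deltas="45 -0.014 -0.04 0 0; 45 -0.014 -0.04 0 0; 45 -0.014 -0.04 0 0; 45 -0.014 -0.04 0 0; 45 -0.014 -0.04 0 0")

```text
time_s: 10.07
eef_pos: [0.4569, -0.2031, 0.3523]
tool_rot: [3.141, 0.0, 1.684]
wrist_force: [1.6, 0.9, -0.5]
finger_gap: 0.0383
```

Emit:
step_arm(deltas="45 -0.016 -0.038 0 0; 45 0 0 -0.04 0; 45 0 0 -0.04 0; 45 0 0 0 0; 45 0 0 0 0")

```text
time_s: 10.7
eef_pos: [0.4421, -0.2401, 0.2735]
tool_rot: [3.14, 0.001, 1.685]
wrist_force: [-0.5, 0.1, -0.3]
finger_gap: 0.0387
```

Run:
```python
from cell import arm
from h import *
s=arm.state()
for k in ["time_s","q","eef_pos","tool_rot","wrist_force","finger_gap"]: print(k,np.round(s[k],4))
im=arm.get_image("wrist"); cv2.imwrite("pics/w5.png",im[:,:,::-1])
im=arm.get_image("top"); cv2.imwrite("pics/t5.png",im[:,:,::-1])
c=arm.calibration("wrist");print(proj(c,[.441,-.2405,.103]))
```

```text
time_s 10.7
q [-0.6645  0.1893 -0.1487  1.2311 -0.      0.7924]
eef_pos [ 0.4421 -0.2401  0.2735]
tool_rot [3.1404e+00 1.2000e-03 1.6847e+00]
wrist_force [-0.5055  0.1045 -0.2866]
finger_gap 0.0387
[271.29400322 209.45883985]
```

View pics/w5.png

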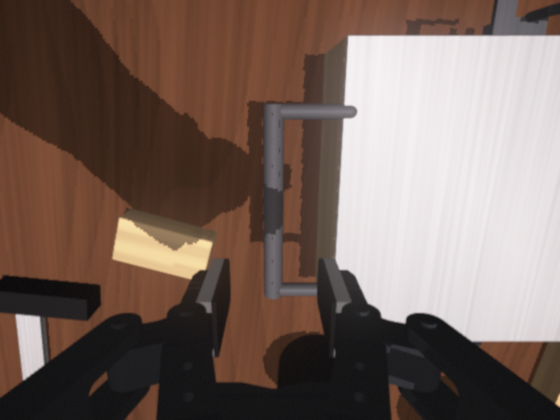

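The bar runs vertically at u≈273 between v 105 and 298, and the fingers are symmetric about u≈274, so alignment is good. Descending to TCP 0.157.

Emit:
step_arm(deltas="45 0 0.001 -0.03 0; 45 0 0.001 -0.035 0; 45 0 0.001 -0.03 0; 45 0 0 -0.02 0; 45 0 0 0 0")

```text
time_s: 11.42
eef_pos: [0.4418, -0.2368, 0.1569]
tool_rot: [-3.141, -0.001, 1.685]
wrist_force: [-0.5, -0.0, 0.0]
finger_gap: 0.0381
```

Run:
```python
from cell import arm
from h import *
s=arm.state()
for k in ["time_s","eef_pos","tool_rot","wrist_force","finger_gap"]: print(k,np.round(s[k],4))
im=arm.get_image("wrist"); cv2.imwrite("pics/w6.png",im[:,:,::-1])
```

```text
time_s 11.425
eef_pos [ 0.4418 -0.2368  0.1569]
tool_rot [-3.1410e+00 -5.0000e-04  1.6847e+00]
wrist_force [-0.4592 -0.0453  0.0293]
finger_gap 0.0381
```

View pics/w6.png

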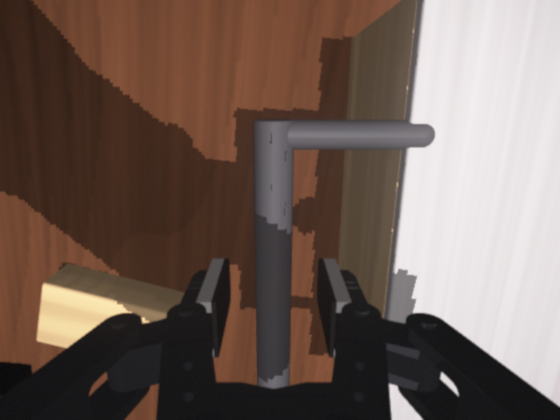

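The bar is centred between the fingers (u≈272) with both clear of the lid edge. Closing.

Emit:
step_arm(deltas="20 0 0 0 0; 0 0 0 0 0; 0 0 0 0 0; 0 0 0 0 0; 0 0 0 0 0")

```text
time_s: 12.1
eef_pos: [0.4416, -0.2374, 0.158]
tool_rot: [3.141, 0.002, 1.684]
wrist_force: [-4.7, -1.9, 5.9]
finger_gap: 0.0121
```

Run:
```python
from cell import arm
from h import *
s=arm.state(); p=s['eef_pos']
print(np.round(p,4),s['wrist_force'],s['finger_gap'])
# lid arc from bar at th=0 : deltas per th
d=np.array([np.cos(.113),np.sin(.113)])
for th in [0,.1,.2,.3,.4,.5,.6,.7,.8,.9,1.0,1.03,1.1,1.13]:
    r=.245*(1-np.cos(th)); print(th,np.round([*(r*d),.245*np.sin(th)],4),np.round(p+np.array([*(r*d),.245*np.sin(th)]),4))
```

```text
[ 0.4416 -0.2374  0.158 ] [-4.69372249 -1.87416957  5.94703676] 0.012066761598703396
0 [0. 0. 0.] [ 0.4416 -0.2374  0.158 ]
0.1 [0.0012 0.0001 0.0245] [ 0.4428 -0.2372  0.1825]
0.2 [0.0049 0.0006 0.0487] [ 0.4465 -0.2368  0.2067]
0.3 [0.0109 0.0012 0.0724] [ 0.4525 -0.2361  0.2304]
0.4 [0.0192 0.0022 0.0954] [ 0.4608 -0.2352  0.2534]
0.5 [0.0298 0.0034 0.1175] [ 0.4714 -0.234   0.2755]
0.6 [0.0425 0.0048 0.1383] [ 0.4841 -0.2326  0.2963]
0.7 [0.0572 0.0065 0.1578] [ 0.4989 -0.2309  0.3158]
0.8 [0.0738 0.0084 0.1758] [ 0.5155 -0.229   0.3338]
0.9 [0.0921 0.0105 0.1919] [ 0.5337 -0.2269  0.3499]
1.0 [0.1119 0.0127 0.2062] [ 0.5535 -0.2247  0.3642]
1.03 [0.1181 0.0134 0.21  ] [ 0.5597 -0.224   0.368 ]
1.1 [0.133  0.0151 0.2183] [ 0.5746 -0.2223  0.3763]
1.13 [0.1396 0.0158 0.2216] [ 0.5812 -0.2215  0.3796]
```

Emit:
step_arm(deltas="0 0 0 0.012 0; 0 0.001 0 0.0125 0; 0 0.004 0.0005 0.024 0; 0 0.006 0.0005 0.024 0; 0 0 0 0 0")

```text
time_s: 12.72
eef_pos: [0.4521, -0.2361, 0.2316]
tool_rot: [-3.141, 0.002, 1.684]
wrist_force: [-8.5, -5.5, -0.3]
finger_gap: 0.0119
```

Run:
```python
from cell import arm
from h import *
s=arm.state()
for k in ["time_s","eef_pos","tool_rot","wrist_force","wrist_torque","finger_gap"]: print(k,np.round(s[k],4))
im=arm.get_image("side"); cv2.imwrite("pics/s7.png",cv2.resize(im[60:260,200:460,::-1],None,fx=3,fy=3))
```

```text
time_s 12.725
eef_pos [ 0.4521 -0.2361  0.2316]
tool_rot [-3.1407e+00  1.9000e-03  1.6842e+00]
wrist_force [-8.4855 -5.4536 -0.2979]
wrist_torque [-1.0609  1.4467  0.0057]
finger_gap 0.0119
```

View pics/s7.png

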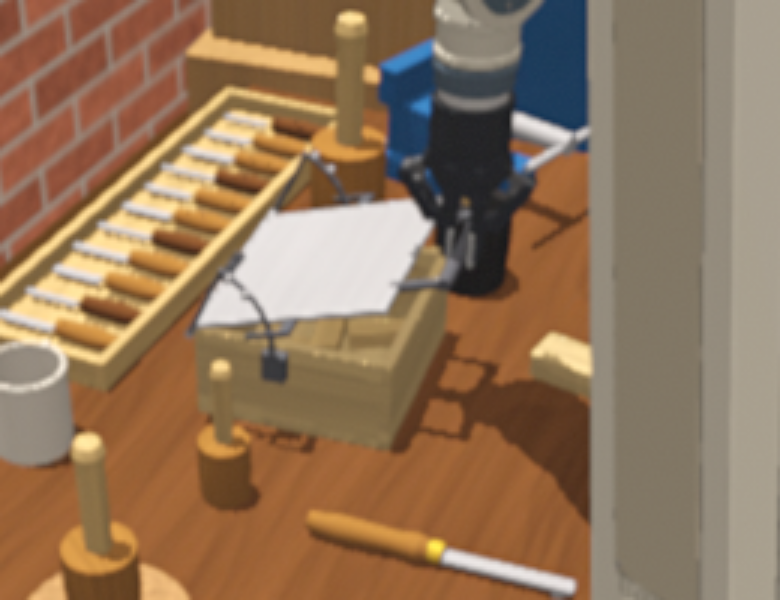

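The lid follows the bar, now at about 0.3 rad. Continuing along the arc, slightly relieving the small side load.

Emit:
step_arm(deltas="0 0.0075 0 0.023 0; 0 0.0105 0.001 0.022 0; 0 0.0125 0.0015 0.021 0; 0 0.0145 0.0015 0.0195 0; 0 0 0 0 0")

```text
time_s: 13.4
eef_pos: [0.4963, -0.2313, 0.3173]
tool_rot: [-3.139, 0.001, 1.685]
wrist_force: [-15.8, -0.8, 7.8]
finger_gap: 0.0117
```

```bash
cat > th.py <<'E'
from cell import arm
from h import *
s=arm.state()
for k in ["time_s","eef_pos","tool_rot","wrist_force","wrist_torque","finger_gap"]: print(k,np.round(s[k],4))
p=np.array(s['eef_pos']); h=np.array([.685,-.2095,.104])
d=np.array([np.cos(.113),np.sin(.113)])
r=(p-h)[:2]@d; z=p[2]-.054-h[2]; print("th",np.arctan2(z,-r),"rad",np.hypot(z,r),"lateral",(p-h)[:2]@np.array([-d[1],d[0]]))
E
python3 th.py
```

```text
time_s 13.4
eef_pos [ 0.4963 -0.2313  0.3173]
tool_rot [-3.1390e+00  6.0000e-04  1.6846e+00]
wrist_force [-15.8453  -0.7796   7.8468]
wrist_torque [-0.1849  3.4458 -0.0246]
finger_gap 0.0117
th 0.6978539586321416 rad 0.24792487996384452 lateral -0.00035895990114825915
```

Emit:
step_arm(deltas="0 0.015 0.0015 0.019 0; 0 0.018 0.002 0.0165 0; 0 0 0 0 0")

```text
time_s: 13.78
eef_pos: [0.53, -0.2275, 0.3531]
tool_rot: [-3.141, 0.0, 1.685]
wrist_force: [-11.7, 1.7, 10.0]
finger_gap: 0.0117
```

```bash
python3 th.py
python3 - <<'E'
from cell import arm
from h import *
im=arm.get_image("side"); cv2.imwrite("pics/s8.png",cv2.resize(im[60:260,200:460,::-1],None,fx=3,fy=3))
E
```

```text
time_s 13.775
eef_pos [ 0.53   -0.2275  0.3531]
tool_rot [-3.1412e+00  3.0000e-04  1.6851e+00]
wrist_force [-11.7223   1.7003   9.969 ]
wrist_torque [ 0.2557  2.5878 -0.0396]
finger_gap 0.0117
th 0.8961592054066797 rad 0.24982323592032657 lateral -0.0003746575824041497
```

View pics/s8.png

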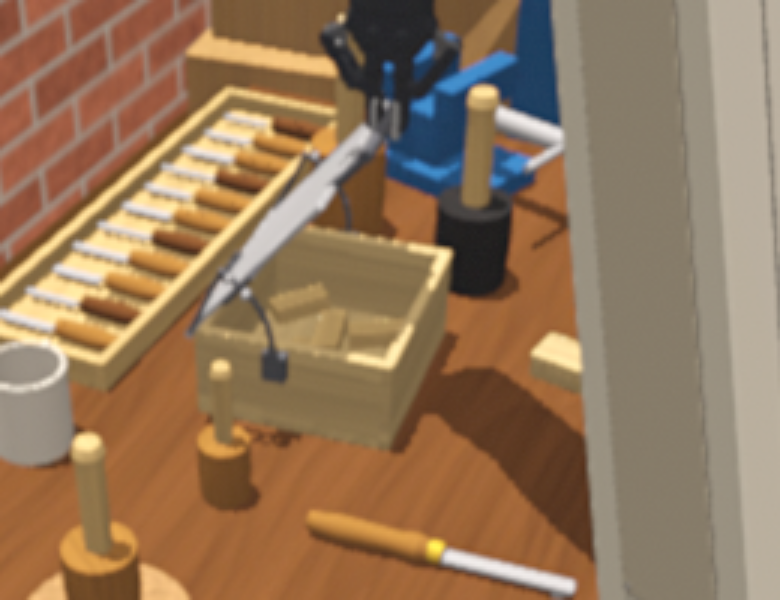

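The lid is at about 0.89 rad and firmly held. Going on past the balance point to about 1.14.

Emit:
step_arm(deltas="0 0.018 0.002 0.014 0; 0 0.0165 0.002 0.01 0; 0 0.014 0.0015 0.0075 0; 0 0 0 0 0; 0 0 0 0 0")

```text
time_s: 14.45
eef_pos: [0.5782, -0.222, 0.3851]
tool_rot: [3.14, 0.001, 1.685]
wrist_force: [-7.4, 0.7, 13.7]
finger_gap: 0.0116
```

```bash
python3 th.py
python3 - <<'E'
from cell import arm
from h import *
im=arm.get_image("side"); cv2.imwrite("pics/s9.png",cv2.resize(im[80:200,240:370,::-1],None,fx=5,fy=5,interpolation=cv2.INTER_CUBIC))
E
```

```text
time_s 14.45
eef_pos [ 0.5782 -0.222   0.3851]
tool_rot [3.1396e+00 1.2000e-03 1.6848e+00]
wrist_force [-7.3742  0.6805 13.6713]
wrist_torque [ 0.2999  1.6174 -0.0639]
finger_gap 0.0116
th 1.1287193851378705 rad 0.25129704800782776 lateral -0.0004225740544474433
```

View pics/s9.png

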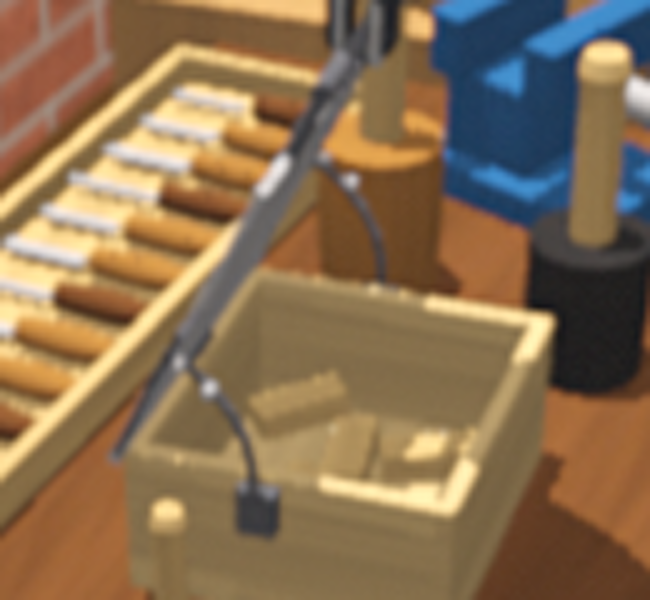

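```bash
cat > ov.py <<'E'
import sys
from cell import arm
from h import *
src,dst,x0,y0,sc=sys.argv[1],sys.argv[2],240,80,5
c=arm.calibration("side"); im=cv2.imread(src)
h=np.array([.685,-.2135,.103]); d=np.array([np.cos(.113),np.sin(.113),0]); e=np.array([-d[1],d[0],0]); k=np.array([0,0,1.])
def P(r,th,y,n=0): return h+r*(-np.cos(th)*d+np.sin(th)*k)+y*e+n*(np.sin(th)*d+np.cos(th)*k)
q=lambda X:((proj(c,X)+.5-[x0,y0])*sc)
for th in (.77,1.03): print("stud",th,q(P(.085,th,.122)),q(P(.085,th,-.122)))
for th in map(float,sys.argv[3:]):
    print(th,"hingeL",q(P(0,th,.11)),"frontL",q(P(.2,th,.11)),"frontR",q(P(.2,th,-.11)),"barL",q(P(.245,th,.065)),"ptr",q(P(.085,th,.122)))
    for a,b in ((q(P(0,th,.11)),q(P(.2,th,.11))),(q(P(.2,th,-.11)),q(P(.2,th,.11)))): cv2.line(im,tuple(int(v) for v in a),tuple(int(v) for v in b),(0,0,255) if th!=float(sys.argv[3]) else (0,255,0),1)
for th in (.77,1.03):
    for y in (.122,-.122): cv2.circle(im,tuple(int(v) for v in q(P(.085,th,y))),6,(255,0,255),1)
cv2.imwrite(dst,im)
E
python3 ov.py pics/s9.png pics/s9o.png 1.06 1.13
```

```text
stud 0.77 [214.03245457 385.03581053] [349.46633922 185.34532283]
stud 1.03 [184.52329071 358.86422092] [323.56927708 161.61927336]
1.06 hingeL [125.35235517 441.93754913] frontL [282.35776585 201.66829746] frontR [404.5306818   30.31669661] barL [349.07457341 103.13712573] ptr [180.76618034 356.22989344]
1.13 hingeL [125.35235517 441.93754913] frontL [260.1508513  187.27161135] frontR [384.73254144  17.38640217] barL [321.95108836  85.479306  ] ptr [171.77278837 350.43738603]
```

View pics/s9o.png

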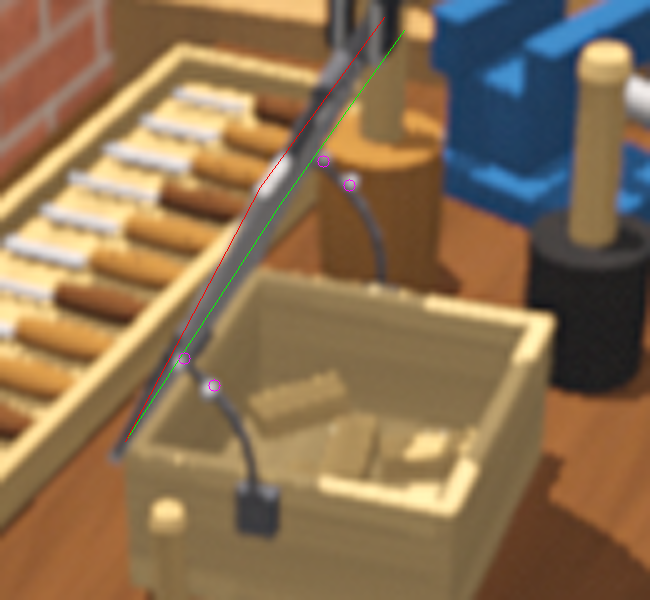

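The studs overlay correctly and the lid edge fits about 1.13 rad. I'll go a little further for margin; 1.45 is still far off.

Emit:
step_arm(deltas="0 0.01 0.001 0.006 0; 0 0.009 0.001 0.0045 0; 0 0 0 0 0; 0 0 0 0 0")

```text
time_s: 15.0
eef_pos: [0.5976, -0.2199, 0.3941]
tool_rot: [3.141, -0.001, 1.685]
wrist_force: [-2.9, 1.5, 4.9]
finger_gap: 0.0118
```

```bash
python3 th.py
python3 - <<'E'
from cell import arm
from h import *
im=arm.get_image("side"); cv2.imwrite("pics/s10.png",cv2.resize(im[80:200,240:370,::-1],None,fx=5,fy=5,interpolation=cv2.INTER_CUBIC))
E
python3 ov.py pics/s10.png pics/s10o.png 1.06 1.2
```

```text
time_s 15.0
eef_pos [ 0.5976 -0.2199  0.3941]
tool_rot [ 3.1406e+00 -5.0000e-04  1.6851e+00]
wrist_force [-2.9134  1.487   4.855 ]
wrist_torque [ 0.3651  0.9449 -0.0295]
finger_gap 0.0118
th 1.2140952099039017 rad 0.25200039251430195 lateral -0.0004759982669876803
stud 0.77 [214.03245457 385.03581053] [349.46633922 185.34532283]
stud 1.03 [184.52329071 358.86422092] [323.56927708 161.61927336]
1.06 hingeL [125.35235517 441.93754913] frontL [282.35776585 201.66829746] frontR [404.5306818   30.31669661] barL [349.07457341 103.13712573] ptr [180.76618034 356.22989344]
1.2 hingeL [125.35235517 441.93754913] frontL [237.20926448 174.24279411] frontR [364.22367892   5.75389529] barL [293.88968222  69.55435015] ptr [162.5019759  345.16646477]
```

View pics/s10o.png

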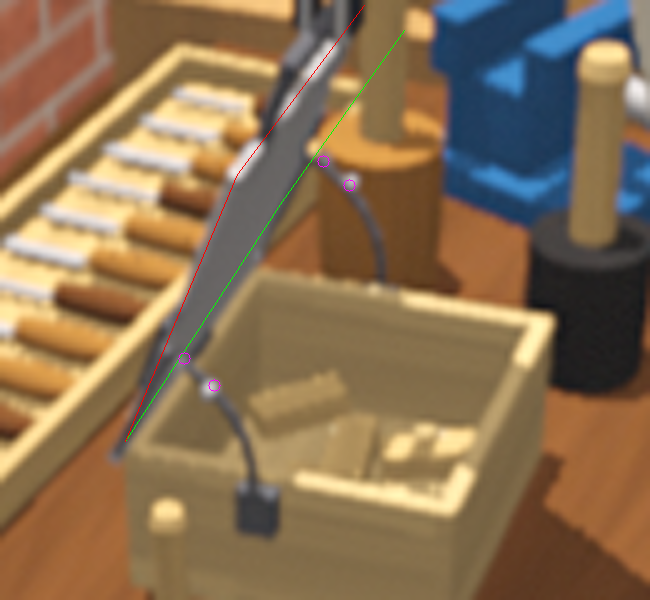

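All pointers are clearly above the upper studs (about 1.2 rad by both kinematics and overlay). Now back down to about 0.90.

Emit:
step_arm(deltas="0 -0.011 -0.0015 -0.0045 0; 0 -0.011 -0.001 -0.0055 0; 0 -0.0115 -0.0015 -0.0065 0; 0 -0.0115 -0.001 -0.007 0; 0 -0.01 -0.001 -0.007 0")

```text
time_s: 15.68
eef_pos: [0.5429, -0.2261, 0.3634]
tool_rot: [3.139, -0.0, 1.685]
wrist_force: [1.5, 1.2, 3.3]
finger_gap: 0.0115
```

Emit:
step_arm(deltas="0 -0.0065 -0.001 -0.0045 0; 0 -0.0035 -0.0005 -0.0025 0; 0 0 0 0 0; 0 0 0 0 0; 0 0 0 0 0")

```text
time_s: 16.3
eef_pos: [0.5327, -0.2273, 0.3559]
tool_rot: [3.141, -0.002, 1.685]
wrist_force: [-4.6, 6.4, 6.7]
finger_gap: 0.0114
```

```bash
python3 th.py
python3 - <<'E'
from cell import arm
from h import *
im=arm.get_image("side"); cv2.imwrite("pics/s11.png",cv2.resize(im[80:200,240:370,::-1],None,fx=5,fy=5,interpolation=cv2.INTER_CUBIC))
cv2.imwrite("pics/s11f.png",im[:,:,::-1])
im=arm.get_image("top");cv2.imwrite("pics/t11.png",im[:,:,::-1])
E
python3 ov.py pics/s11.png pics/s11o.png 0.9
```

```text
time_s 16.3
eef_pos [ 0.5327 -0.2273  0.3559]
tool_rot [ 3.1408e+00 -1.6000e-03  1.6850e+00]
wrist_force [-4.6065  6.4369  6.6545]
wrist_torque [ 1.2097  0.4291 -0.0579]
finger_gap 0.0114
th 0.911836827407114 rad 0.25034644997072747 lateral -0.0005027128739281336
stud 0.77 [214.03245457 385.03581053] [349.46633922 185.34532283]
stud 1.03 [184.52329071 358.86422092] [323.56927708 161.61927336]
0.9 hingeL [125.35235517 441.93754913] frontL [329.61682393 239.19382888] frontR [446.47088174  64.29096335] barL [406.60057029 149.33375104] ptr [200.02011787 371.25137494]
```

View pics/s11o.png

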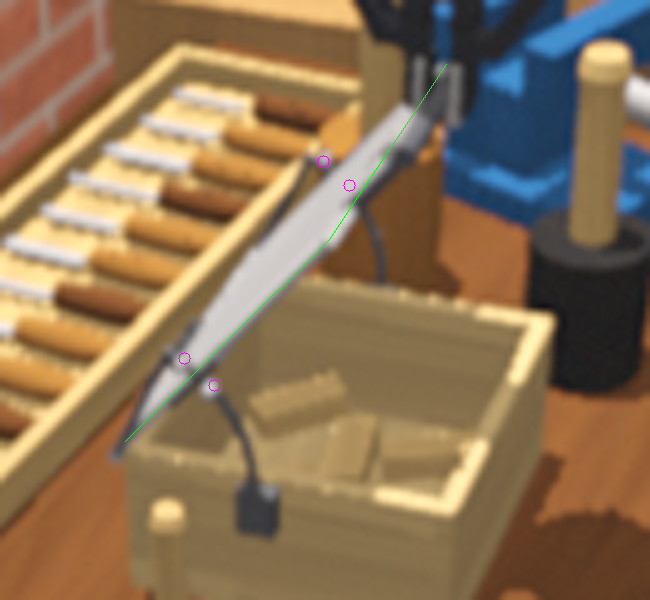

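View pics/s11f.png

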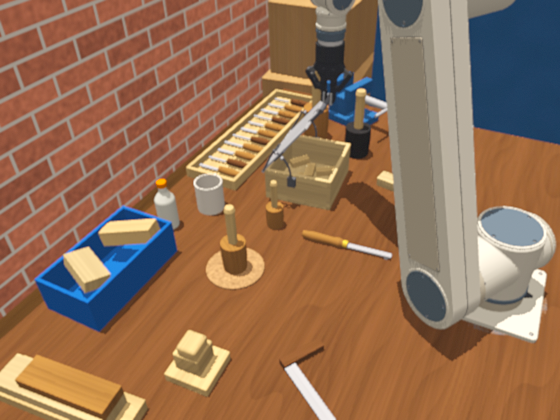

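View pics/t11.png

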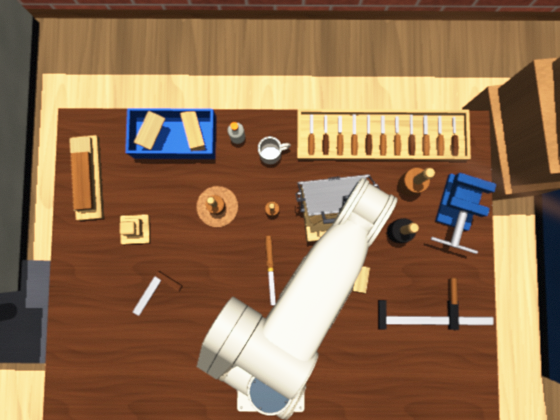

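The pointers sit between the studs (lid about 0.9 rad), the mallet stands on the mat, and the other things are where they were. I'll let it settle, check stillness, and hand in.

Emit:
step_arm(deltas="0 0 0 0 0; 0 0 0 0 0; 0 0 0 0 0; 0 0 0 0 0; 0 0 0 0 0")

```text
time_s: 17.02
eef_pos: [0.5327, -0.2273, 0.356]
tool_rot: [3.141, -0.002, 1.685]
wrist_force: [-3.0, 6.8, 7.1]
finger_gap: 0.0116
```

```bash
python3 th.py
python3 - <<'E'
from cell import arm
import numpy as np
print(np.round(arm.state()['dq'],4))
print(arm.hand_in())
E
```

```text
time_s 17.025
eef_pos [ 0.5327 -0.2273  0.356 ]
tool_rot [ 3.1408e+00 -1.6000e-03  1.6850e+00]
wrist_force [-3.0124  6.752   7.1218]
wrist_torque [ 1.1946  0.477  -0.071 ]
finger_gap 0.0116
th 0.9119507137012764 rad 0.2503843326784281 lateral -0.0005016610624306271
[ 0.001  -0.0016 -0.0002  0.0003  0.0012  0.0012]
the job is handed in; nothing more can be done
None
```

I moved the mallet off the lid and stood it on the cork mat. I then lifted the lid by its bar to about 1.2 rad, past the balance point. After that I brought it back to about 0.91 rad, between the studs, and handed in at 17 s while still gripping the bar.

**Last checks**
- **Lid:** the arm's position gives 0.91 rad, and the side picture shows a lid edge matching about 0.90 rad, with the pointer between the studs.
- **Stillness:** the tool moved 0.1 mm at most over the last 0.7 s, and joint speeds were below 0.002 rad/s.
- **Grip:** the fingers are closed on the bar at 11.6 mm. The wrist force is about 10 N in total, which is more than holding the lid should take, so some of it is strain from the grip.
- **Mallet:** the last side and top pictures show it upright, released and near the middle of the mat. Estimates of the mat's centre differ by about 7 mm, well inside the 45 mm allowed.
- **Other things:** none looks shifted in the last pictures. The arm hides part of the offcut, and I did not measure their positions again.

One small disagreement: the lid radius worked out from the arm came to 0.250 m instead of 0.245 m. I put this down to the bar sitting slightly off the grasp point and small calibration errors. It does not change the lid angle enough to matter.

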